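# Slide the ceramic carrier plate off the cooling block and lay it on the wire rest

### The arm

A 7-joint arm with a two-finger parallel gripper is mounted at the origin on a cart in front of the work surface, level with it; the furniture and walls round the work are solid. World frame = base frame: x ahead of the robot, y to its left, z up, the work surface at z = 0. Lengths are in m, angles in rad, forces in N, time in s.
With the tool pointing down it reaches from about 0.4 to 0.875 m from the base axis. Payload 6.5 kg.
Tool frame: the origin (TCP) lies where the fingers leave the gripper's body, on its centre line; the fingertips stand 64 mm ahead of it and the grasp point (between the pads) lies 45 mm ahead of it; z points along the fingers, y is the line along which they close (so a half turn about z gives the same grasp; the last joint's range is limited). The gripper opens to 88 mm and grips with 3 to 60 N. Pads are 18 mm wide; open, the fingers measure 123 mm over their backs; the gripper's body (75 mm by 187 mm) begins 45 mm behind the grasp point.
Start: joints at [-1.396, 0.536, -0.004, 1.538, 0.003, 1.067, -0.071], TCP at [0.155, 0.631, 0.303] pointing down, gripper open.
Joint ranges: [-2.7, 2.7], [-0.37, 2.16], [-1.27, 1.26], [0.24, 2.4], [-1.31, 4.45], [0.19, 1.91], [-2.76, 2.76]. Speed limits (rad/s): [2.39, 2.39, 3.14, 3.14, 3.14, 3.14, 3.14].

### API

Orientations are given as a rotation vector (axis times angle).
In Python, from station import ctrl gives the robot as it stands.
- The arm moves only by the shell command python3 -m pendant 'ROWS' [OPENING]. ROWS is JSON, a list of rows, each a list of 2 entries, a list of its own where there are three numbers: the shift along the tool's x, y, z in cm, then the turn, a rotation vector about the tool's x, y, z in rad. In form: [[[dx, dy, dz], [rx, ry, rz]], ...]. A call has 1 to 12 rows; each row is the pose to reach, as a shift and turn from the pose commanded when the call began, along the tool's axes at that moment; what a row does not reach only later rows make up. A row lasts 1/12 s, in which the tool goes at most 41.7 mm and 7.16 degrees, less where a joint would pass 70% of its speed; a pose out of reach is approached as far as the arm can. A call with a gripper value outside its range is refused whole. OPENING is the finger opening in cm, from 0 to 8.81, set as the call begins (- or left out, the last holds). The fingers move at their own pace and stop on an object; the grip force is fixed at half the most. Time passes only in rows, so rows that repeat a pose let the fingers close. It gives the time, the measured TCP pose, the force, the opening and the grip force at its end, in the units of the state.
- ctrl.sense(): the state, without advancing time (a new reading comes with each control period).
- ctrl.grab_frame(name): name is "side" or "top" or "wrist"; returns the picture (400x640x3 uint8, red, green, blue); there is no depth.
- ctrl.camera_params(name): a dict with "fov_y" (degrees; the focal length in pixels is half the picture's height over the tangent of half this angle, whatever the lens; pixels are square), "cx", "cy" (the principal point, pixels), "rvec" (rotation vector, rad) and "tvec" (3), from world to camera coordinates, as OpenCV has them. Camera axes: x right, y down, z forward; pixel columns grow to the right and rows downward; lengths in m; the calibration is good to about 2 mm. A picture is of the moment at which its call begins: read the wrist's pose just before it. camera_params takes no time and is no camera call; for the wrist camera it gives the pose at the moment of the call.
- ctrl.close_job(): hands the job in; it is judged then, once.
The state is a dict: "time": time; "joint_pos": joint angles; "dq": joint speeds; "joint_efforts": joint torques, N m; "position": TCP position; "eef_rot": TCP orientation; "force": force on the tool from outside, world axes, zero at the start; "wrist_torque": the same for the moment, N m; "grip_width": opening from 0.0 (shut) to 1.0 (fully open); "grasp_force": force on a finger pad.
Only numpy, scipy, OpenCV 4.12 (cv2) and the standard library are available. Lean on these libraries where they do the work, as an engineer would, in place of code of your own. Each camera call takes 0.05 s, during which the arm holds its last target. There are 200 camera calls.

### The job

The thin white ceramic plate has cooled on the dark finned metal block, where the side rails leave no room to get hold of it. Press lightly on it and slide it out of the block's open end until about 45 mm overhangs, then take it by the two long edges of the overhanging part, lift it off and lay it centred and square across the two rods of the wire rest and let go. The ceramic is brittle: never press it hard (more than 25 N, about 2.5 kg) onto block or rest, do not let it fall, and leave the other things on the bench where they are.

Things in the scene. Friction and masses are not known exactly. Their poses are not given: they have to be found in the camera images.
- carrier_plate: thin flat white ceramic plate, 130 x 50 x 3 mm (own x, y, z), about 80 g, brittle, smooth. Origin at the centre of its underside; x along its length, its -x end is the front (towards the block's open end), z up. At the start it lies flat on the block's deck between the rails, front end 2 to 8 mm inside the open end
- plate_front (a point): middle of the carrier plate's front end face (65 mm from its centre along its own -x, at half thickness)
- cooling_block: fixed dark finned metal block, 146 x 74 x 56 mm. Origin on the bench under it. In its frame: deck at z 50 mm, from the open front edge at x -70 mm to the back stop at x +70; side rails with inner faces at y +-27 mm, 10 mm wide; rails and stop rise 6 mm above the deck (3 mm above the plate). A fingertip fits on top of the plate between the rails, but not beside or behind it
- block_mouth (a point): middle of the deck's front edge, at deck height; axes as the block's, -x points out of the open end, free space beyond down to the bench. The plate slides easily on the deck (friction about 0.35), less grippy than rubber fingertips on the plate; the deck is rigid
- wire_rest: fixed steel rest: foot 76 x 60 x 5 mm, two parallel cross rods 6 mm thick on thin legs. Rods run along its own y at x -20 and +20 mm, tops 55 mm above the bench, straight over y +-40 mm, ends turned up 6 mm. Origin on the bench under its centre. The plate goes across both rods, its length along the rest's x, either way round
- rest_top (a point): centre of the rest at the height of the rods' tops (55 mm); the middle of the plate's underside belongs here
- marker_black: black marker pen, 128 mm long, 13 mm high, lying; origin under its middle (bystander)
- petri_a: flat round petri dish with lid, 59 mm across, 14 mm high; origin under its centre (bystander)
- forceps: steel forceps, 132 mm long, 10 mm high, lying; origin under the middle (bystander)
- tape_roll: roll of masking tape, 78 mm across, 19 mm high, lying flat; origin under its centre (bystander)
- reagent_b: amber bottle, 46 mm across, 88 mm high; origin under its centre (bystander)
- pot_white: white screw-lid sample pot, 47 mm across, 57 mm high; origin under its centre (bystander)
- timer: small white bench timer, 39x62x62 mm; origin under its centre (bystander)
- tip_rack: rack of pipette tips, 124x82x69 mm; origin under its centre (bystander)
Not all that is in view belongs to the job. There is more than one size of the carrier_plate; the one meant has the size given above.

How it is judged:
On the way, in this order (a step that is already met when the one before it is completed fails the run):
1. the plate lies flat on the block with its front end 25 to 62 mm past the open edge of the deck (x of plate_front in the frame of block_mouth between -0.062 and -0.025 m and angle between carrier_plate's own z axis and vertical below 0.04 rad and contact force between carrier_plate and cooling_block above 0.1 N), for 0.3 s.
2. the plate is held clear of the block, at least 20 mm above its deck (height (world z) of carrier_plate above 0.07 m and contact force between carrier_plate and cooling_block below 0.05 N and contact force between carrier_plate and the fingers above 0.5 N), for 0.2 s.
At the end, for the whole second after the job is handed in: the plate lies flat and still on the two rods of the wire rest, its centre within 15 mm of the rest's centre and its length within 8 degrees of the rest's x (either way round), released (horizontal distance between carrier_plate and rest_top below 0.015 m and angle between the x axis of carrier_plate and the x axis of wire_rest, either way round below 0.14 rad and angle between carrier_plate's own z axis and vertical below 0.06 rad and z of carrier_plate in the frame of rest_top between -0.004 and 0.005 m and contact force between carrier_plate and wire_rest above 0.1 N and linear speed of carrier_plate below 0.02 m/s); the robot touches nothing.
It fails at once if the plate is pressed onto the block with more than 25 N (contact force between carrier_plate and cooling_block above 25 N).
It fails at once if the plate is pressed onto the wire rest with more than 25 N (contact force between carrier_plate and wire_rest above 25 N).
It fails at once if the plate falls (below 35 mm over the bench, or tilts by more than 30 degrees) (height (world z) of carrier_plate below 0.035 m or angle between carrier_plate's own z axis and vertical above 0.52 rad).
It fails at once if a bystander is moved by more than 25 mm (distance of any of marker_black, petri_a, forceps, tape_roll, reagent_b, pot_white, timer, tip_rack from where it was at the start of the episode above 0.025 m).
It also fails if it takes over 67 s, if anything falls off the work surface, if the arm or the gripper's body presses on something with over 40 N, if the wrist force passes 120 N, or if a joint passes its speed limit or range.

## Working session

There is one attempt and no reset: what is moved stays moved. The work goes in short steps, Python scripts to look and compute and a shell command to move; the robot and the scene stay as the last step left them, time stands still between calls to the robot, and variables do not carry over. Pictures are saved under pics/ and viewed, at most 10 in all, crops included, and the job is handed in when it is done.

```bash
mkdir -p pics; ls; python3 - <<'E'
from station import ctrl
import cv2,numpy as np
s=ctrl.sense();print({k:np.round(v,3).tolist() for k,v in s.items()})
for n in("top","side"):
    print(n,ctrl.camera_params(n))
    cv2.imwrite(f"pics/{n}0.png",ctrl.grab_frame(n)[:,:,::-1])
E
```

```text
pics
{'time': 0.0, 'joint_pos': [-1.396, 0.537, -0.004, 1.539, 0.003, 1.067, -0.071], 'dq': [0.001, 0.0, 0.001, -0.001, -0.0, 0.001, -0.0], 'joint_efforts': [0.0, -57.099, 0.991, -25.16, -0.056, 0.018, 0.0], 'position': [0.155, 0.631, 0.302], 'eef_rot': [-0.377, -3.119, 0.003], 'force': [-0.097, -0.329, 0.042], 'wrist_torque': [0.016, -0.048, -0.035], 'grasp_force': 0.0, 'grip_width': 0.999}
top {'fov_y': 56.75226628051924, 'cx': 317.4468310325803, 'cy': 209.03875906115167, 'rvec': array([ 2.1465154 , -2.15781316,  0.13836741]), 'tvec': array([0.1480957 , 0.53997061, 1.24734144])}
side {'fov_y': 42.87379325811078, 'cx': 320.50567295297094, 'cy': 199.6359067282758, 'rvec': array([ 0.53672675, -2.48424724,  1.4275714 ]), 'tvec': array([0.53619127, 0.10480606, 1.95273708])}
```

View pics/top0.png

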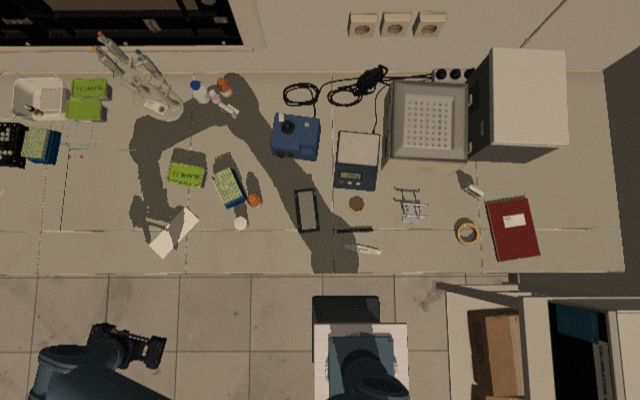

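View pics/side0.png

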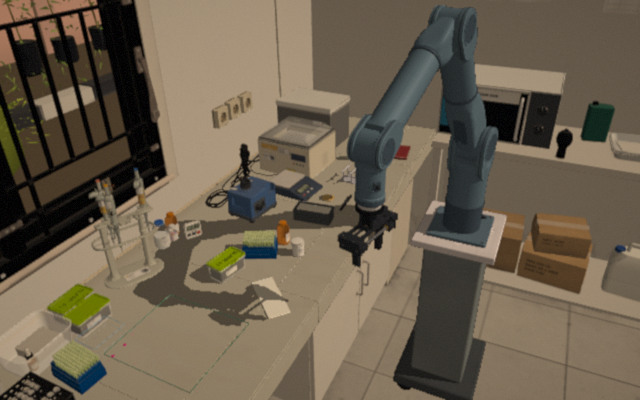

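The top view shows the dark block near (306,210) holding the plate. The wire rest is at about (410,203), with the marker and forceps near (358,240). I'll enlarge this area.

```bash
cat > h.py <<'E'
from station import ctrl
import cv2,numpy as np
from scipy.spatial.transform import Rotation as R
def cam(n):
    p=ctrl.camera_params(n);f=200/np.tan(np.radians(p['fov_y']/2))
    return f,p['cx'],p['cy'],cv2.Rodrigues(np.array(p['rvec'],float))[0],np.array(p['tvec'])
def ray(c,u,v,z):
    f,cx,cy,M,t=c
    o=-M.T@t;d=M.T@np.array([(u-cx)/f,(v-cy)/f,1]);return o+d*(z-o[2])/d[2]
def proj(c,P):
    f,cx,cy,M,t=c;q=M@np.array(P)+t;return q[:2]/q[2]*f+[cx,cy]
E
python3 - <<'E'
from h import *
im=cv2.imread("pics/top0.png")[170:270,280:440]
cv2.imwrite("pics/topc.png",cv2.resize(cv2.convertScaleAbs(im,alpha=1.4),None,fx=5,fy=5,interpolation=cv2.INTER_CUBIC))
c=cam("top")
for n,u,v,z in[("block",306,210,.053),("rest",410,204,.055),("petri",357,204,.01),("marker",355,230,.01),("forc",363,248,.01),("balance",355,170,.05)]: print(n,ray(c,u,v,z).round(3))
print(cam("top")[3].round(2))
print(R.from_rotvec(ctrl.sense()['eef_rot']).as_matrix().round(3))
w=cam("wrist");print("wristcam",(-w[3].T@w[4]).round(3),w[3].round(2),w[0])
E
```

```text
block [0.535 0.184 0.053]
rest [ 0.554 -0.171  0.055]
petri [0.561 0.005 0.01 ]
marker [0.469 0.014 0.01 ]
forc [ 0.406 -0.013  0.01 ]
balance [0.675 0.014 0.05 ]
[[-0.01 -1.   -0.  ]
 [-0.99  0.01 -0.13]
 [ 0.13  0.   -0.99]]
[[-0.971  0.238 -0.   ]
 [ 0.238  0.971 -0.002]
 [-0.    -0.002 -1.   ]]
wristcam [0.087 0.647 0.383] [[ 0.24  0.97 -0.  ]
 [ 0.94 -0.23  0.27]
 [ 0.26 -0.07 -0.96]] 342.4175030415637
```

View pics/topc.png

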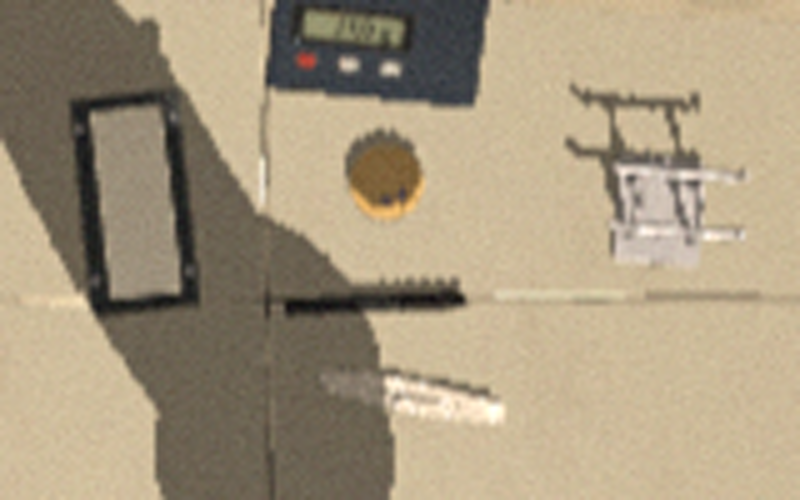

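The block's long axis and the rest's x both run close to world x. I can't yet see which end of the block is open, so I'll bring the wrist camera over it.

```bash
python3 -m pendant '[[[-2,-1.5,0],[0,0,0]],[[-5,-3.8,0],[0,0,0]],[[-8,-6,0],[0,0,0]],[[-11,-8.4,0],[0,0,0]],[[-14,-10.7,0],[0,0,0]],[[-17,-13,0],[0,0,0]],[[-20,-15.2,0],[0,0,0]],[[-23,-17.5,0],[0,0,0]],[[-26,-19.8,0],[0,0,0]],[[-29,-22,0],[0,0,0]],[[-30,-23,0],[0,0,0]]]'; python3 -m pendant '[[[-2,-1.5,0],[0,0,-0.04]],[[-5,-3.8,0],[0,0,-0.09]],[[-8,-6,0],[0,0,-0.15]],[[-11,-8.4,0],[0,0,-0.21]],[[-14,-10.7,0],[0,0,-0.27]],[[-16,-12,0],[0,0,-0.347]],[[-16,-12,0],[0,0,-0.347]],[[-16,-12,0],[0,0,-0.347]]]'
python3 - <<'E'
from h import *
s=ctrl.sense();print(s['time'],s['position'],R.from_rotvec(s['eef_rot']).as_matrix().round(3),np.round(s['joint_pos'],2))
np.save("w1.npy",np.array(cam("wrist"),dtype=object),allow_pickle=True)
cv2.imwrite("pics/w1.png",ctrl.grab_frame("wrist")[:,:,::-1])
E
```

```text
time: 1.02
position: [0.395, 0.3314, 0.3026]
eef_rot: [0.387, 3.116, -0.003]
force: [0.0, -0.6, 0.2]
grip_width: 1.002
grasp_force: 0.0
time: 1.68
position: [0.5187, 0.1803, 0.3023]
eef_rot: [0.161, -3.137, 0.001]
force: [-0.3, 1.0, -0.2]
grip_width: 1.003
grasp_force: 0.0
1.6833 [0.51874328 0.18025159 0.30232578] [[-0.995 -0.102 -0.001]
 [-0.102  0.995 -0.   ]
 [ 0.001 -0.    -1.   ]] [-0.51  0.37  0.12  1.81 -0.05  0.97  1.3 ]
```

View pics/w1.png

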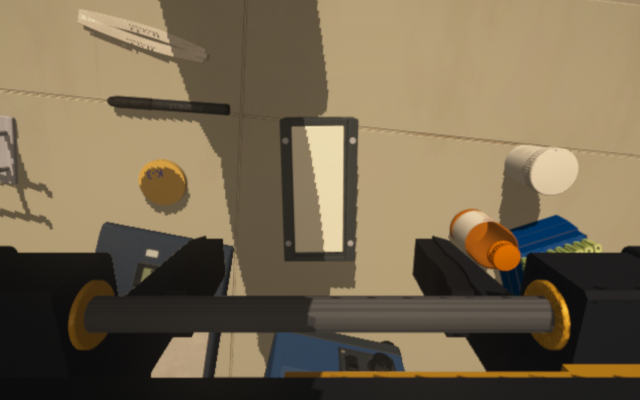

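The wrist view shows the plate at (295–345, 125–252) on the block. To find the open end I need a closer look.

```bash
python3 - <<'E'
from h import *
im=cv2.imread("pics/w1.png")[108:270,270:368]
a=cv2.resize(cv2.convertScaleAbs(im,alpha=2.5),None,fx=5,fy=3.6,interpolation=cv2.INTER_CUBIC)
cv2.imwrite("pics/w1c.png",a[:600])
E
```

```text
(no output)
```

View pics/w1c.png

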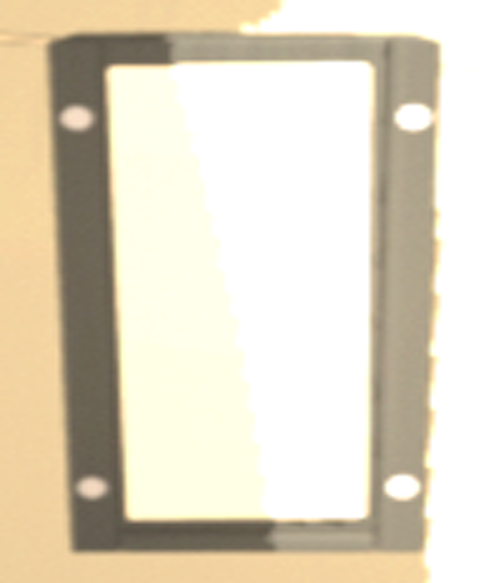

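```bash
python3 -m pendant '[[[3,0,3],[0,0,0]],[[6,0,6],[0,0,0]],[[9,0,9],[0,0,0]],[[10,0,10],[0,0,0]],[[10,0,10],[0,0,0]],[[10,0,10],[0,0,0]]]'|head -2
python3 - <<'E'
from h import *
im=ctrl.grab_frame("wrist")[:,:,::-1]
cv2.imwrite("pics/w2.png",im)
c=cam("wrist");p=proj(c,[.53,.184,.053]);print(p, -c[3].T@c[4])
u,v=p.astype(int);v=min(max(v,110),290);u=min(max(u,160),480)
cv2.imwrite("pics/w2c.png",cv2.resize(cv2.convertScaleAbs(im[v-110:v+110,u-150:u+150],alpha=1.6),None,fx=2.6,fy=2.6,interpolation=cv2.INTER_CUBIC))
E
```

```text
time: 2.23
position: [0.418, 0.1723, 0.2028]
[317.67146147 338.64087689] [0.34949699 0.16497729 0.28489573]
```

View pics/w2c.png

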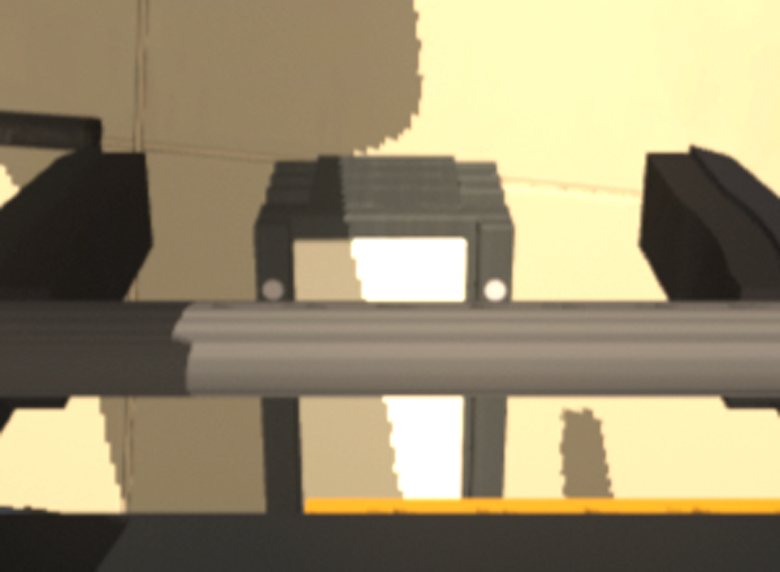

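```bash
python3 - <<'E'
from h import *
im=cv2.imread("pics/w2.png"); u,v=317,290
a=im[v-110+55:v-110+117,u-150+90:u-150+210]
a=cv2.resize(cv2.convertScaleAbs(a,alpha=3),None,fx=6,fy=5,interpolation=cv2.INTER_CUBIC)
b=cv2.imread("pics/w1.png")[228:270,270:390]
b=cv2.resize(cv2.convertScaleAbs(b,alpha=3),None,fx=6,fy=6,interpolation=cv2.INTER_CUBIC)
cv2.imwrite("pics/e.png",np.vstack([a,b]))
E
```

```text
(no output)
```

View pics/e.png

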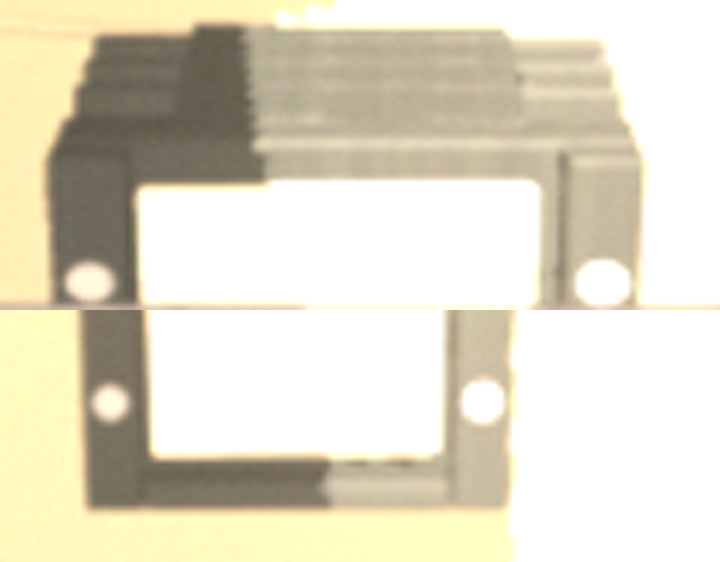

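The near end (towards the robot, −x world) is open: the rail ends stand above a continuous deck edge there, and the stop is at the far end. Next I'll measure the plate, block and rest.

```bash
python3 - <<'E'
from h import *
c=np.load("w1.npy",allow_pickle=True)
g=cv2.cvtColor(cv2.imread("pics/w1.png"),cv2.COLOR_BGR2GRAY)
def fit(mask,c,z,name):
    n,l,st,_=cv2.connectedComponentsWithStats(mask.astype(np.uint8),connectivity=4)
    i=l[190,320];ct=max(cv2.findContours((l==i).astype(np.uint8),0,1)[0],key=cv2.contourArea)
    # subpixel corners not needed; expand by .5px
    P=np.array([ray(c,u,v,z)[:2]*1000 for u,v in ct[:,0]]).astype(np.float32)
    (x,y),wh,a=cv2.minAreaRect(P);print(name,round(x,1),round(y,1),np.round(wh,1),round(a,2),st[i][:4])
m=g>75
for t in(70,90,110): fit(g>t,c,.053,f"plate{t}")
d=np.zeros_like(g);d[105:275,265:375]=1
q=((g<62)&(d>0)).astype(np.uint8); q[125:252,295:345]=1
q=cv2.morphologyEx(q,2,np.ones((5,5),np.uint8))
fit(q>0,c,.054,"block")
for u,v,s in[(285,140,0),(352.5,140,0),(289,243,0),(347,243,0)]: print(ray(c,u,v,.056).round(4))
# rest in top view
t=cam("top");im=cv2.imread("pics/top0.png")
for n,(u,v) in dict(r1a=(620,170),r1b=(745,177),r2a=(615,230),r2b=(745,235)).items(): print(n,ray(t,280+u/5,170+v/5,.053).round(3))
E
```

```text
plate70 533.9 181.7 [131.6  51.5] 6.52 [291 124  54 129]
plate90 534.2 181.5 [130.8  50.3] 6.53 [292 125  53 128]
plate110 533.8 181.6 [129.7  49.2] 6.72 [292 125  52 127]
block 535.2 177.5 [146.8  64.9] 6.11 [280 117  67 144]
[0.4862 0.1447 0.056 ]
[0.4796 0.2084 0.056 ]
[0.5909 0.1569 0.056 ]
[0.5847 0.2165 0.056 ]
r1a [ 0.554 -0.151  0.053]
r1b [ 0.549 -0.236  0.053]
r2a [ 0.513 -0.146  0.053]
r2b [ 0.509 -0.235  0.053]
```

```bash
python3 -m pendant '[[[-3,0,0],[0,0,0]],[[-6,-0.1,0],[0,0,0]],[[-9,-0.2,1],[0,0,0]],[[-12,-0.3,3],[0,0,0]],[[-13.1,-0.3,5],[0,0,0]],[[-13.1,-0.3,6.6],[0,0,0]],[[-13.1,-0.3,6.6],[0,0,0]],[[-13.1,-0.3,6.6],[0,0,0]],[[-13.1,-0.3,6.6],[0,0,0]],[[-13.1,-0.3,6.6],[0,0,0]],[[-13.1,-0.3,6.6],[0,0,0]]]' 0
python3 -m pendant '[[[0,0,0.3],[0,0,0]],[[0,0,0.6],[0,0,0]],[[0,0,0.9],[0,0,0]],[[0,0,1.2],[0,0,0]],[[0,0,1.2],[0,0,0]],[[0,0,1.2],[0,0,0]],[[0,0,1.2],[0,0,0]],[[0,0,1.2],[0,0,0]]]'
```

```text
time: 3.2
position: [0.55, 0.1824, 0.1382]
eef_rot: [-0.167, 3.135, 0.001]
force: [-0.5, 0.6, -0.6]
grip_width: 0.192
grasp_force: 0.0
time: 3.87
position: [0.5495, 0.182, 0.1248]
eef_rot: [-0.167, 3.137, 0.0]
force: [-0.7, -0.1, 0.8]
grip_width: 0.006
grasp_force: 0.0
```

```bash
python3 -m pendant '[[[0,0,0.2],[0,0,0]],[[0,0,0.4],[0,0,0]],[[0,0,0.6],[0,0,0]],[[0,0,0.6],[0,0,0]],[[0,0,0.6],[0,0,0]],[[0,0,0.6],[0,0,0]]]'
python3 -m pendant '[[[0,0,0.05],[0,0,0]],[[0,0,0.1],[0,0,0]],[[0,0,0.1],[0,0,0]],[[0,0,0.1],[0,0,0]]]'
```

```text
time: 4.37
position: [0.5494, 0.1819, 0.1187]
eef_rot: [0.167, -3.137, 0.0]
force: [-0.2, 0.5, -0.4]
grip_width: 0.007
grasp_force: 0.0
time: 4.7
position: [0.5494, 0.1819, 0.1177]
eef_rot: [-0.167, 3.137, -0.0]
force: [-0.1, 0.1, 0.6]
grip_width: 0.007
grasp_force: 0.0
```

```bash
python3 -m pendant '[[[0,0,0.05],[0,0,0]],[[0,0,0.05],[0,0,0]],[[0,0,0.05],[0,0,0]]]'|grep -E "pos|force"
```

```text
position: [0.5495, 0.182, 0.1175]
force: [-2.2, -0.8, 4.2]
grasp_force: 2.2
```

```bash
python3 -m pendant '[[[0,0,0.02],[0,0,0]],[[0,0,0.03],[0,0,0]],[[0,0,0.03],[0,0,0]],[[0,0,0.03],[0,0,0]]]'|grep -E "pos|force"
```

```text
position: [0.5495, 0.182, 0.1175]
force: [-2.5, 0.2, 7.5]
grasp_force: 3.8
```

```bash
python3 -m pendant '[[[0.2,0,0],[0,0,0]],[[0.5,0,0],[0,0,0]],[[0.8,0,0],[0,0,0]],[[1.1,0,0],[0,0,0]],[[1.4,0,0],[0,0,0]],[[1.5,0,0],[0,0,0]],[[1.5,0,0],[0,0,0]]]'|grep -E "pos|force"
```

```text
position: [0.5349, 0.1806, 0.1175]
force: [0.9, 0.5, 7.1]
grasp_force: 3.3
```

```bash
python3 -m pendant '[[[0.3,0,0],[0,0,0]],[[0.6,0,0],[0,0,0]],[[0.9,0,0],[0,0,0]],[[1.2,0,0],[0,0,0]],[[1.5,0,0],[0,0,0]],[[1.8,0,0],[0,0,0]],[[2.0,0,0],[0,0,0]],[[2.0,0,0],[0,0,0]]]'|grep -E "pos|force"
python3 - <<'E'
from h import *
im=ctrl.grab_frame("wrist")[:,:,::-1];c=cam("wrist");print(proj(c,[.43,.17,.053]))
cv2.imwrite("pics/s1.png",im)
E
```

```text
position: [0.5149, 0.1785, 0.1175]
force: [1.2, -0.2, 7.9]
grasp_force: 3.5
[319.89200113  62.99690079]
```

View pics/s1.png

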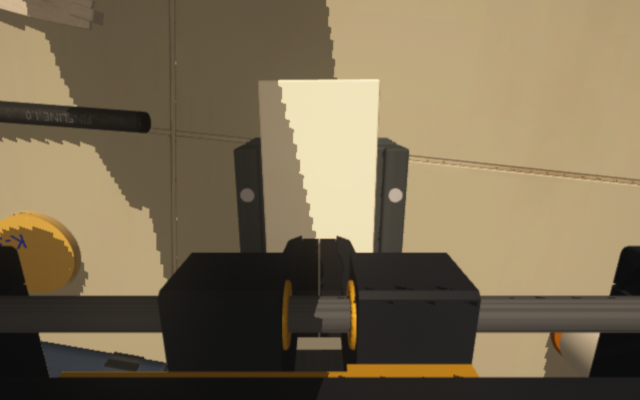

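The plate follows the tool. Its front edge runs from (259,81) to (379,80), well past the block edge at v≈140. I'll slide it another 17 mm.

```bash
python3 - <<'E'
from h import *
c=cam("wrist");print(ray(c,259.5,81,.053),ray(c,379.5,80,.053))
E
python3 -m pendant '[[[0.3,0,0],[0,0,0]],[[0.6,0,0],[0,0,0]],[[0.9,0,0],[0,0,0]],[[1.2,0,0],[0,0,0]],[[1.5,0,0],[0,0,0]],[[1.7,0,0],[0,0,0]],[[1.7,0,0],[0,0,0]],[[1.7,0,0],[0,0,0]],[[1.7,0,0],[0,0,0]],[[1.7,0,0],[0,0,0]]]'|grep -E "pos|force"
python3 - <<'E'
from h import *
im=ctrl.grab_frame("wrist");c=cam("wrist")
b=im[:150,230:410].astype(int).min(2)
for v in range(0,110,4): print(v,[int(x) for x in b[v,[10,40,70,90,120,140,160]]])
cv2.imwrite("pics/s2.png",im[:,:,::-1])
E
```

```text
[0.4393703  0.14649969 0.053     ] [0.43379618 0.19459778 0.053     ]
position: [0.498, 0.1767, 0.1175]
force: [0.4, 1.7, 8.0]
grasp_force: 3.9
0 [62, 62, 62, 62, 122, 122, 122]
4 [62, 62, 62, 63, 121, 122, 122]
8 [62, 62, 62, 63, 121, 123, 123]
12 [62, 62, 63, 64, 122, 123, 123]
16 [62, 62, 63, 63, 122, 123, 123]
20 [62, 63, 63, 63, 122, 124, 124]
24 [63, 62, 63, 64, 122, 124, 124]
28 [62, 63, 63, 64, 122, 124, 124]
32 [62, 63, 63, 65, 123, 124, 124]
36 [63, 63, 64, 64, 122, 124, 124]
40 [62, 64, 64, 64, 123, 125, 125]
44 [63, 64, 64, 65, 123, 125, 124]
48 [63, 63, 65, 65, 124, 125, 126]
52 [63, 64, 65, 66, 125, 125, 125]
56 [64, 64, 65, 66, 126, 126, 125]
60 [63, 65, 65, 66, 126, 126, 125]
64 [64, 65, 66, 67, 126, 126, 126]
68 [63, 65, 67, 68, 126, 125, 126]
72 [64, 66, 67, 67, 127, 126, 126]
76 [64, 66, 67, 69, 127, 124, 126]
80 [64, 118, 167, 168, 186, 184, 126]
84 [64, 100, 182, 183, 184, 184, 127]
88 [65, 100, 183, 183, 184, 184, 126]
92 [64, 104, 183, 184, 184, 184, 126]
96 [65, 100, 183, 184, 185, 184, 127]
100 [65, 101, 181, 184, 184, 185, 127]
104 [65, 100, 182, 184, 185, 184, 127]
108 [65, 100, 183, 183, 184, 185, 124]
```

```bash
python3 -m pendant '[[[0,0,-0.2],[0,0,0]],[[0,0,-1],[0,0,0]],[[0,0,-3],[0,0,0]],[[0,0,-4],[0,0,0]],[[2,0,-4],[0,0,0]],[[4,0,-4],[0,0,0]],[[5.7,0,-4],[0,0,0]],[[5.7,0,-4],[0,0,0]]]'|grep -E "pos|force"
python3 -m pendant '[[[0,0,0],[0,0,0]],[[0,0,0],[0,0,0]],[[0,0,0],[0,0,0]],[[0,0,0],[0,0,0]],[[0,0,0],[0,0,0]],[[0,0,0],[0,0,0]],[[0,0,0],[0,0,0]],[[0,0,0],[0,0,0]]]' 7.5
python3 - <<'E'
from h import *
im=ctrl.grab_frame("wrist");c=cam("wrist")
g=im.min(2)>150;print(ctrl.sense()['position'])
ys,xs=np.where(g[:,150:490]);print(ys.min())
for v in range(ys.min()+4,400,30):
    r=np.where(g[v,150:490])[0]
    if len(r): print(v,r.min()+150,r.max()+150,ray(c,r.max()+150,v,.053).round(4))
cv2.imwrite("pics/g1.png",im[:,:,::-1])
E
```

```text
position: [0.4373, 0.1698, 0.1567]
force: [-0.1, -0.6, -0.4]
grasp_force: 0.0
time: 8.8
position: [0.4412, 0.1704, 0.1569]
eef_rot: [-0.167, 3.137, -0.0]
force: [0.1, -0.4, 0.4]
grip_width: 0.584
grasp_force: 0.0
[0.44108794 0.17036908 0.15687575]
191
195 286 362 [0.4183 0.1925 0.053 ]
225 294 361 [0.4361 0.1944 0.053 ]
255 301 360 [0.4547 0.1965 0.053 ]
285 308 359 [0.4744 0.1986 0.053 ]
345 324 358 [0.5169 0.2039 0.053 ]
```

View pics/g1.png

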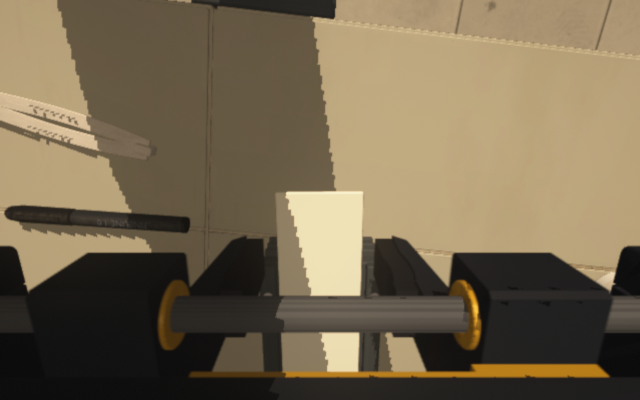

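The plate front edge, (277–362, 191), lies centred between the fingers. Next: finish opening, descend, grip.

```bash
python3 -m pendant '[[[0,0,0],[0,0,0]],[[0,0,0],[0,0,0]],[[0,0,0],[0,0,0]],[[0,0,0],[0,0,0]],[[0,0,0],[0,0,0]],[[0,0,1.5],[0,0,0]],[[0,0,3],[0,0,0]],[[0,0,4.5],[0,0,0]],[[0,0,5.5],[0,0,0]],[[0,0,6],[0,0,0]],[[0,0,6],[0,0,0]],[[0,0,6],[0,0,0]]]' 7.5
python3 -m pendant '[[[0,0,0],[0,0,0]],[[0,0,0],[0,0,0]],[[0,0,0],[0,0,0]],[[0,0,0],[0,0,0]],[[0,0,0],[0,0,0]],[[0,0,0],[0,0,0]],[[0,0,0],[0,0,0]],[[0,0,0],[0,0,0]],[[0,0,0],[0,0,0]]]' 4.5
```

```text
time: 9.85
position: [0.4412, 0.1704, 0.0971]
eef_rot: [0.167, -3.137, 0.0]
force: [-0.7, -0.4, -0.3]
grip_width: 0.846
grasp_force: 0.0
time: 10.6
position: [0.4412, 0.1705, 0.097]
eef_rot: [-0.167, 3.137, 0.0]
force: [0.4, -0.2, 1.6]
grip_width: 0.549
grasp_force: 31.1
```

```bash
python3 -m pendant '[[[0,0,-0.2],[0,0,0]],[[0,0,-0.8],[0,0,0]],[[0,0,-2],[0,0,0]],[[0,0,-4],[0,0,0]],[[0,0,-6],[0,0,0]],[[0,0,-8],[0,0,0]],[[0,0,-10],[0,0,0]],[[0,0,-11],[0,0,0]],[[0,0,-11],[0,0,0]],[[0,0,-11],[0,0,0]]]'
python3 - <<'E'
from h import *
cv2.imwrite("pics/side1.png",ctrl.grab_frame("side")[:,:,::-1]);cv2.imwrite("pics/top1.png",ctrl.grab_frame("top")[:,:,::-1])
a=cv2.imread("pics/side1.png");b=cv2.imread("pics/top1.png")
f=lambda i:cv2.resize(i,(400,300),interpolation=cv2.INTER_CUBIC)
c=cam("side");u,v=proj(c,[.47,.17,.16]).astype(int);print(u,v)
cv2.imwrite("pics/l1.png",np.hstack([f(a[v-45:v+45,u-60:u+60]),f(b[170:240,360:453])]))
E
```

```text
time: 11.43
position: [0.4409, 0.1704, 0.2069]
eef_rot: [-0.167, 3.137, 0.0]
force: [-0.8, -0.2, -1.5]
grip_width: 0.55
grasp_force: 31.5
330 186
```

View pics/l1.png

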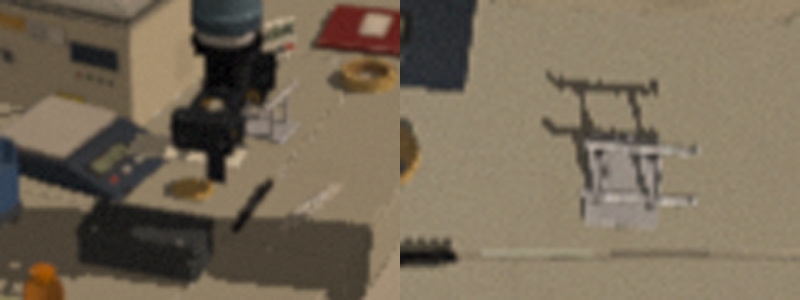

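The plate is gripped and hangs level; the rest is clear. Now I'll carry it high past the rest, so the wrist camera can measure the rest.

```bash
python3 -m pendant '[[[-0.2,-1,0],[0,0,0]],[[-0.6,-3,0],[0,0,0]],[[-1.2,-5.5,0],[0,0,0]],[[-2,-8,0],[0,0,0]],[[-2.6,-10.5,0],[0,0,0]],[[-3.2,-13,0],[0,0,0]],[[-3.8,-15.5,0],[0,0,0]],[[-4.4,-18,0],[0,0,0]],[[-5,-20,0],[0,0,0]],[[-5.2,-21,0],[0,0,0]],[[-5.2,-21,0],[0,0,0]]]'|grep -E "pos|force"
python3 -m pendant '[[[-0.3,-1,0],[0,0,0.02]],[[-0.8,-3,0],[0,0,0.04]],[[-1.4,-5.5,0],[0,0,0.06]],[[-2,-8,0],[0,0,0.08]],[[-2.7,-10.5,0],[0,0,0.1]],[[-3.3,-13,0],[0,0,0.12]],[[-3.8,-15,0],[0,0,0.14]],[[-4,-16.2,0],[0,0,0.162]],[[-4,-16.2,0],[0,0,0.162]],[[-4,-16.2,0],[0,0,0.162]],[[-4,-16.2,0],[0,0,0.162]]]'
python3 - <<'E'
from h import *
s=ctrl.sense();print(R.from_rotvec(s['eef_rot']).as_matrix().round(3))
im=ctrl.grab_frame("wrist")[:,:,::-1].copy();c=cam("wrist");np.save("w3.npy",np.array(c,dtype=object));cv2.imwrite("pics/w3.png",im)
hsv=cv2.cvtColor(im,cv2.COLOR_BGR2HSV)
print("bench hsv",hsv[20,320],hsv[100,100]); p=proj(c,[.531,-.19,.055]);print("rest exp",p)
for y in(-.04,0,.04):
  for x in(-.02,.02): print(proj(c,[.531+x,-.19+y,.055]).round(0),end=' ')
m=((hsv[:,:,1]<45)&(hsv[:,:,2]>90)).astype(np.uint8)[:235]
n,l,st,ce=cv2.connectedComponentsWithStats(m)
for i in range(1,n):
    if st[i,4]>60: print(st[i],ce[i].round(1))
E
```

```text
position: [0.515, -0.036, 0.2062]
force: [0.2, 0.2, -1.4]
grasp_force: 31.5
time: 13.37
position: [0.5718, -0.1875, 0.2066]
eef_rot: [-0.084, -3.14, -0.002]
force: [1.0, 0.2, -1.4]
grip_width: 0.551
grasp_force: 31.8
[[-0.999  0.053 -0.001]
 [ 0.053  0.999  0.002]
 [ 0.001  0.002 -1.   ]]
bench hsv [ 19  90 147] [17 97 79]
rest exp [311.65687045 147.89551389]
[250. 121.] [256. 180.] [310. 118.] [313. 177.] [370. 115.] [371. 174.]
```

```bash
python3 - <<'E'
from h import *
im=cv2.imread("pics/w3.png");hsv=cv2.cvtColor(im,cv2.COLOR_BGR2HSV)
for u in(245,258,311,365,378): print(u,[(v,int(hsv[v,u,1]),int(hsv[v,u,2])) for v in range(84,232,4)])
for T in(60,75):
  m=((hsv[:,:,1]<T)).astype(np.uint8)[60:235,190:450]
  n,l,st,ce=cv2.connectedComponentsWithStats(m)
  for i in range(1,n):
    if st[i,4]>60: print(T,st[i]+[190,60,0,0,0])
E
```

```text
245 [(84, 89, 149), (88, 90, 150), (92, 90, 150), (96, 88, 150), (100, 88, 150), (104, 88, 150), (108, 88, 150), (112, 88, 150), (116, 60, 169), (120, 52, 148), (124, 86, 134), (128, 90, 151), (132, 88, 150), (136, 90, 151), (140, 88, 151), (144, 90, 151), (148, 88, 151), (152, 88, 151), (156, 88, 151), (160, 88, 151), (164, 88, 151), (168, 88, 150), (172, 88, 150), (176, 81, 152), (180, 64, 140), (184, 88, 150), (188, 88, 151), (192, 90, 151), (196, 88, 151), (200, 90, 151), (204, 90, 151), (208, 90, 151), (212, 90, 151), (216, 88, 150), (220, 90, 151), (224, 88, 151), (228, 90, 151)]
258 [(84, 89, 149), (88, 88, 150), (92, 88, 150), (96, 87, 149), (100, 90, 150), (104, 88, 150), (108, 90, 151), (112, 88, 150), (116, 51, 180), (120, 54, 146), (124, 84, 118), (128, 88, 151), (132, 88, 150), (136, 88, 150), (140, 88, 150), (144, 88, 150), (148, 88, 150), (152, 88, 151), (156, 90, 151), (160, 87, 150), (164, 90, 151), (168, 88, 150), (172, 86, 151), (176, 50, 187), (180, 58, 102), (184, 90, 151), (188, 88, 151), (192, 88, 151), (196, 88, 151), (200, 88, 151), (204, 90, 151), (208, 90, 
[... 1243 characters left out ...]
, 151), (228, 84, 155)]
378 [(84, 90, 147), (88, 90, 147), (92, 90, 147), (96, 91, 148), (100, 90, 148), (104, 90, 148), (108, 90, 148), (112, 90, 148), (116, 91, 149), (120, 53, 165), (124, 54, 127), (128, 86, 118), (132, 89, 149), (136, 93, 151), (140, 91, 151), (144, 91, 151), (148, 91, 151), (152, 90, 151), (156, 90, 151), (160, 90, 151), (164, 90, 151), (168, 88, 150), (172, 88, 151), (176, 88, 150), (180, 52, 171), (184, 56, 133), (188, 89, 80), (192, 90, 128), (196, 90, 151), (200, 90, 151), (204, 90, 151), (208, 88, 151), (212, 88, 151), (216, 88, 151), (220, 88, 151), (224, 88, 151), (228, 81, 160)]
60 [ 244   95  141   93 7466]
75 [ 243   94  143   95 7974]
75 [257 228 124   5 316]
```

```bash
python3 - <<'E'
from h import *
im=cv2.imread("pics/w3.png");hsv=cv2.cvtColor(im,cv2.COLOR_BGR2HSV);c=np.load("w3.npy",allow_pickle=True)
S=hsv[:,:,1]<72
us=[u for u in list(range(248,262))+list(range(364,380))]
rods=[]
for lo,hi in((108,134),(166,194)):
    vs=[np.where(S[lo:hi,u])[0].mean()+lo for u in us]
    rods.append(np.polyfit(us,vs,1))
    k=rods[-1];row=[S[int(round(np.polyval(k,u))),u] for u in range(225,405)];w=np.where(row)[0]+225
    A=ray(c,w.min(),np.polyval(k,w.min()),.055);B=ray(c,w.max(),np.polyval(k,w.max()),.055);
    a,b=[ray(c,u,np.polyval(k,u),.052) for u in(255,372)]
    print("ends",w.min(),w.max(),A.round(4),B.round(4),"mid",((A+B)/2).round(4),"yaw",np.degrees(np.arctan2(-(b-a)[0],(b-a)[1])).round(2),"x@mid",(a+(b-a)*((A+B)[1]/2-a[1])/(b-a)[1]).round(4))
# foot: rows between rods
for v in(135,145,155,165):
    r=np.where(S[v,230:400])[0]+230;A,B=ray(c,r.min(),v,.005),ray(c,r.max(),v,.005);print("foot",v,r.min(),r.max(),((A+B)/2).round(4),(B-A).round(4))
v0=min(np.where(S[85:115,311])[0])+85;print("foot front",ray(c,311,v0,.005))
# plate front edge in this view (plate z: underside .05ish above tips)
P=im[225:400,:].min(2)>120
for u in(270,290,319,345,365): print(u,[int(x) for x in im[224:250:2,u].min(1)])
print(ctrl.sense()['position'])
E
```

```text
ends 243 385 [ 0.5093 -0.2344  0.055 ] [ 0.5168 -0.1402  0.055 ] mid [ 0.513  -0.1873  0.055 ] yaw -4.54 x@mid [ 0.5132 -0.1873  0.052 ]
ends 245 380 [ 0.549  -0.2375  0.055 ] [ 0.5568 -0.1437  0.055 ] mid [ 0.5529 -0.1906  0.055 ] yaw -4.71 x@mid [ 0.5536 -0.1906  0.052 ]
foot 135 278 350 [ 0.5269 -0.1888  0.005 ] [0.0031 0.0587 0.    ]
foot 145 278 350 [ 0.535  -0.1892  0.005 ] [0.0031 0.0592 0.    ]
foot 155 279 349 [ 0.5433 -0.1897  0.005 ] [0.003 0.058 0.   ]
foot 165 279 349 [ 0.5516 -0.1902  0.005 ] [0.0031 0.0584 0.    ]
foot front [ 0.49554942 -0.1894191   0.005     ]
270 [99, 99, 107, 164, 159, 143, 142, 142, 143, 142, 143, 142, 142]
290 [60, 56, 78, 165, 157, 142, 142, 142, 143, 142, 143, 142, 143]
319 [99, 80, 89, 168, 155, 143, 143, 143, 142, 143, 143, 143, 142]
345 [97, 58, 92, 167, 153, 143, 143, 142, 143, 143, 143, 143, 143]
365 [99, 80, 104, 167, 151, 142, 143, 142, 143, 142, 143, 142, 143]
[ 0.57181197 -0.18750444  0.20670299]
```

```bash
python3 - <<'E'
from h import *
im=cv2.imread("pics/w3.png").min(2);c=np.load("w3.npy",allow_pickle=True);s=ctrl.sense();p=np.array(s['position'])
r=np.where(im[236,200:440]>135)[0]+200
M=R.from_rotvec(s['eef_rot']).as_matrix();z=p[2]-.044
print(r.min(),r.max(),im[236,r.min()-4:r.min()+4],im[236,r.max()-4:r.max()+5])
for u,v in((319,229),(r.min(),236),(r.max(),236)): print(M.T@(ray(c,u,v,z)-p))
f=(M.T@(ray(c,319,229,z)-p))[0]
yaw=np.radians(-4.6);ax=np.array([np.cos(yaw),np.sin(yaw)])
for d in(f,.0227):
  tgt=np.array([.5333,-.189])-ax*(.065-d)
  w=np.array([*(tgt-p[:2]),0]);print(d,tgt,"tool cm",(M.T@w*100).round(2))
E
```

```text
257 379 [ 98  97  99 126 138 141 142 142] [142 142 142 142 141 125  91  63  54]
[2.27194445e-02 8.55702968e-05 4.40173649e-02]
[ 0.01977579 -0.02424927  0.04398045]
[0.01980802 0.02365459 0.04404876]
0.022719444497795567 [ 0.49115564 -0.18560914] tool cm [ 8.06 -0.24  0.01]
0.0227 [ 0.49113625 -0.18560759] tool cm [ 8.07 -0.24  0.01]
```

```bash
python3 -m pendant '[[[1,0,0],[0,0,0.01]],[[3,-0.1,0],[0,0,0.02]],[[5.5,-0.2,0],[0,0,0.027]],[[7.5,-0.2,0],[0,0,0.027]],[[8.1,-0.2,0],[0,0,0.027]],[[8.1,-0.2,1.5],[0,0,0.027]],[[8.1,-0.2,4],[0,0,0.027]],[[8.1,-0.2,6.5],[0,0,0.027]],[[8.1,-0.2,8.5],[0,0,0.027]],[[8.1,-0.2,9.5],[0,0,0.027]],[[8.1,-0.2,9.8],[0,0,0.027]],[[8.1,-0.2,9.8],[0,0,0.027]]]'
python3 -m pendant '[[[0,0,0],[0,0,0]],[[0,0,0.1],[0,0,0]],[[0,0,0.2],[0,0,0]],[[0,0,0.3],[0,0,0]],[[0,0,0.3],[0,0,0]],[[0,0,0.3],[0,0,0]]]'
python3 - <<'E'
from h import *
im=ctrl.grab_frame("wrist")[:,:,::-1].copy();c=cam("wrist");cv2.imwrite("pics/w4.png",im);b=im.min(2);s=ctrl.sense()
for u in(270,319,365): print(u,[int(x) for x in b[222:240,u]])
E
```

```text
time: 14.42
position: [0.4913, -0.1867, 0.1087]
eef_rot: [-0.129, -3.139, -0.001]
force: [0.4, -0.4, -1.1]
grip_width: 0.547
grasp_force: 31.7
time: 14.92
position: [0.4911, -0.1873, 0.1061]
eef_rot: [0.13, 3.139, -0.0]
force: [-0.7, 0.4, -0.4]
grip_width: 0.549
grasp_force: 31.8
270 [94, 94, 95, 94, 94, 95, 102, 127, 156, 164, 151, 139, 136, 135, 135, 135, 136, 135]
319 [93, 93, 93, 93, 93, 94, 107, 136, 160, 163, 148, 137, 137, 137, 137, 136, 137, 136]
365 [94, 93, 93, 94, 93, 96, 115, 142, 160, 159, 144, 137, 136, 136, 136, 136, 136, 136]
```

```bash
python3 -m pendant '[[[0,0.1,0.1],[0,0,0]],[[0,0.2,0.2],[0,0,0]],[[0,0.2,0.3],[0,0,0]],[[0,0.2,0.3],[0,0,0]],[[0,0.2,0.3],[0,0,0]]]'|grep -E "pos|: \[|grasp"
python3 -m pendant '[[[0,0,0.05],[0,0,0]],[[0,0,0.05],[0,0,0]],[[0,0,0.05],[0,0,0]]]'|grep -E "pos|force"
```

```text
position: [0.4911, -0.1852, 0.1028]
eef_rot: [-0.13, -3.139, -0.0]
force: [-0.1, 0.2, -1.6]
grasp_force: 31.7
position: [0.4912, -0.1853, 0.1024]
force: [0.7, 0.2, -0.3]
grasp_force: 31.7
```

```bash
python3 -m pendant '[[[0,0,0.05],[0,0,0]],[[0,0,0.05],[0,0,0]],[[0,0,0.05],[0,0,0]]]'|grep -E "pos|force"
```

```text
position: [0.4912, -0.1853, 0.1021]
force: [-1.2, 1.3, 2.4]
grasp_force: 31.4
```

Contact felt (about 3 N). Releasing.

```bash
python3 -m pendant '[[[0,0,0],[0,0,0]],[[0,0,0],[0,0,0]],[[0,0,0],[0,0,0]],[[0,0,0],[0,0,0]],[[0,0,0],[0,0,0]],[[0,0,0],[0,0,0]],[[0,0,0],[0,0,0]],[[0,0,0],[0,0,0]]]' 7.5
python3 -m pendant '[[[0,0,-0.5],[0,0,0]],[[0,0,-1.5],[0,0,0]],[[0,0,-4],[0,0,0]],[[0,0,-7],[0,0,0]],[[0,0,-10],[0,0,0]],[[0,0,-13],[0,0,0]],[[0,0,-16],[0,0,0]],[[0,0,-16],[0,0,0]],[[0,0,-16],[0,0,0]],[[0,0,-16],[0,0,0]]]'|grep -E "pos|force"
python3 -m pendant '[[[-2,0,0],[0,0,0]],[[-4,0,0],[0,0,0]],[[-6,0,0],[0,0,0]],[[-8,0,0],[0,0,0]],[[-8,0,0],[0,0,0]],[[-8,0,0],[0,0,0]]]'|grep pos
python3 - <<'E'
from h import *
c=cam("wrist");im=ctrl.grab_frame("wrist");cv2.imwrite("pics/f.png",im[:,:,::-1])
hsv=cv2.cvtColor(im,cv2.COLOR_RGB2HSV);print(proj(c,[.5333,-.189,.058]))
u,v=proj(c,[.5333,-.189,.058]).astype(int);print(hsv[v,u])
m=(im.min(2)>hsv[v,u,2]*0+im[v,u].min()-14).astype(np.uint8)
n,l,st,ce=cv2.connectedComponentsWithStats(m,connectivity=4);i=l[v,u];print(st[i])
ct=max(cv2.findContours((l==i).astype(np.uint8),0,1)[0],key=cv2.contourArea)
print(cv2.minAreaRect(np.array([ray(c,a,b,.058)[:2]*1000 for a,b in ct[:,0]],np.float32)))
E
```

```text
time: 16.55
position: [0.4912, -0.1852, 0.1019]
eef_rot: [0.13, 3.139, -0.0]
force: [0.4, 0.1, 0.9]
grip_width: 0.849
grasp_force: 0.0
position: [0.4908, -0.1851, 0.2621]
force: [-0.3, 0.1, 0.2]
grasp_force: 0.0
position: [0.5705, -0.1915, 0.2602]
[318.16033179 144.6564863 ]
[ 19  75 210]
[ 272   62   78  157 9318]
((532.7863159179688, -195.6997528076172), (62.316463470458984, 127.51286315917969), 85.35484313964844)
```

```bash
python3 - <<'E'
from h import *
c=cam("wrist");im=cv2.imread("pics/f.png").min(2)
for v in(70,100,144,190,210):
    r=np.where(im[v,250:390]>im[144,318]-14)[0]+250;A,B=ray(c,r.min(),v,.058),ray(c,r.max(),v,.058);print(v,r.min(),r.max(),((A+B)/2).round(4),(B-A).round(3))
s=ctrl.sense();print(s['time'],s['force'])
E
```

```text
70 288 349 [ 0.4748 -0.1842  0.058 ] [0.004 0.047 0.   ]
100 288 348 [ 0.4972 -0.1864  0.058 ] [0.004 0.048 0.   ]
144 290 347 [ 0.532  -0.1889  0.058 ] [0.004 0.047 0.   ]
190 291 346 [ 0.571  -0.1921  0.058 ] [0.004 0.047 0.   ]
210 292 346 [ 0.5889 -0.1931  0.058 ] [0.004 0.047 0.   ]
17.9333 [-0.22814906  0.47710336 -0.70838001]
```

The plate lies flat, with its centre at about (0.533, −0.189), within 1 mm of the rest's centre. It is aligned to within a degree, and the gripper is well clear.

```bash
python3 -c "
from station import ctrl
print(ctrl.close_job())"
```

```text
the job is handed in; nothing more can be done
None
```

The plate is on the wire rest and released, about 1 mm off the rest's centre and within a degree of square by the wrist camera; the job is handed in and no verdict came back.

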